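# Check that the remote caddy's lid has caught

## Robot

A 6-joint arm with a two-finger parallel gripper is mounted at the origin on the work surface. World frame = base frame: x ahead of the robot, y to its left, z up, the work surface at z = 0. Lengths are in m, angles in rad, forces in N, time in s.
With the tool pointing down it reaches from about 0.35 to 0.775 m from the base axis. Payload 5.5 kg.
Tool frame: the origin (TCP) lies between the finger pads; the fingertips stand 19 mm ahead of it and the grasp point (between the pads) is the TCP; z points along the fingers, x is the direction in which the jaws open and shut, and the axes are right-handed (so a half turn about z gives the same grasp; the last joint's range is limited). The gripper opens to 85 mm and grips with 20 to 120 N. Pads are 22 mm wide; open, the fingers measure 114 mm over their backs; the gripper's body (76 mm by 85 mm) begins 54 mm behind the grasp point. The pads swing forward as they close: fully open they stand 13 mm farther back than shut.
Start: joints at [-1.245, 0.313, 0.046, 1.304, 0, 1.431], TCP at [0.258, -0.514, 0.25] pointing down, gripper open.
Joint ranges: [-2.76, 2.76], [-0.86, 1.69], [-1.03, 1.26], [-2.2, 2.34], [-1.47, 1.5], [-3.14, 3.14]. Speed limits (rad/s): [2.57, 2.57, 3.14, 3.14, 3.14, 3.14].

## Interface

Orientations are given as a unit quaternion [w, x, y, z].
In Python, from workcell import env gives the robot as it stands. The module is installed in compiled form; this text tells all that it offers.
- The arm moves only by the tool carry_out, never from a script. Its argument "steps" is a list of rows, each a list of 7 numbers: the gripper command: -1 is shut, 1 is fully open, values between are in proportion, then the shift along the tool's x, y, z in m, then the turn, a rotation vector about the tool's x, y, z in rad. A call has 1 to 20 rows; each row shifts and turns the commanded pose from where the row before left it, along the tool's axes as they then stand; what a row does not reach is not made up. A row lasts 1/8 s, in which the tool goes at most 62.5 mm and 10.7 degrees, less where a joint would pass 70% of its speed; a pose out of reach is approached as far as the arm can. A call with a gripper value outside its range is refused whole. The fingers move at their own pace and stop on an object; "grip_force" is the grip in N (left out, the last holds). Time passes only in rows, so rows that do not move let the fingers close. It gives the time, the measured TCP pose, the force and the opening at its end, in the units of the state.
- env.get_state(): the state, without advancing time (a new reading comes with each control period).
- env.read_camera(name): name is "scene" or "top"; returns a dict with "color" (420x560x3 uint8, red, green, blue), "K" (3x3 intrinsics, pixels), "dist" ([k1, k2, p1, p2, k3] as OpenCV has them; the pictures are not rectified), "R" (3x3) and "t" (3): a world point X has camera coordinates R X + t. Camera axes: x right, y down, z forward; pixel columns grow to the right and rows downward; lengths in m; the calibration is good to about 2 mm. A picture is of the moment at which its call begins. There is no depth.
- env.hand_in(): hands the job in, once; it reports no verdict.
The state is a dict: "clock": time; "joint_pos": joint angles; "qvel": joint speeds; "tau": joint torques, N m; "tcp_pos": TCP position; "orientation": TCP orientation; "wrist_force": force on the tool from outside, world axes, zero at the start; "ft_torque": the same for the moment, N m; "finger_gap": finger opening in m.
Only numpy, scipy, OpenCV 4.12 (cv2) and the standard library are available. Lean on these libraries where they do the work, as an engineer would, in place of code of your own. Each camera call takes 0.05 s, during which the arm holds its last target. There are 200 camera calls.

## Task

Tug up on the lid of the acrylic remote caddy by its orange knob to check that its catch holds. If the lid gives, press it down until it snaps fully shut and tug again: in the end the catch must have held a steady tug of 5 newtons or more for half a second. Leave the lid fully shut and let go, without disturbing the things standing around.

Things in the scene. Friction and masses are not known exactly. Their poses are not given: they have to be found in the camera images.
- lid_knob (a point): Centre of the orange ball knob (28 mm diameter) on the front part of the smoke-grey hinged lid (0.22 kg) of the clear acrylic remote caddy. It is 24 mm above the lid's top face, and 100 mm above the console when the lid is shut. x axis: from the knob, along the lid, towards the hinge line, which is 165 mm away, parallel to y and 70 mm above the console. z axis: square to the lid, up.
- caddy_lid (a joint): Lid angle in rad: 0 = fully shut, grows as the knob end rises. Resting on top of the catch, not caught, it reads about 0.1 (knob some 17 mm higher than shut), lifts freely and falls back when let go. Caught, it reads 0 and can be lifted only to about 0.01 (2 mm of play).
- catch: Steel spring catch inside the caddy's front wall, under the lid's free edge; origin at its nose, 20 mm in front of the knob. Pressing down on the knob with about 5 to 15 N snaps the lid home; it then hooks the lid and holds pulls of up to 30 N. Not to be handled. The caddy (200 x 130 x 70 mm) is fixed to the console.
- glass_cube: clear solid glass cube, 50 mm, loose bystander; origin at the centre of its underside
- fidget_toy: yellow plastic three-lobed fidget spinner, 82 mm across, 14 mm high, loose bystander; origin at the centre of its underside
- ceramic_tray: white ceramic tray, 100 x 80 x 18 mm, loose bystander; origin at the centre of its underside
- clip_board: small light-wood board 90 x 60 x 12 mm with a steel spring clip pinned on it (30 mm high in all), loose bystander; origin at the centre of its underside

How it is judged:
On the way:
1. with the lid down in its catch, the lid is tugged so that the catch bears more than 2 N for 0.3 s and keeps the lid down (below 0.02 rad) (contact force between catch and anything else above 2 N and value of joint caddy_lid below 0.02 rad), for 0.3 s.
At the end, for the whole second after the job is handed in: The lid is fully shut (below 0.02 rad), held by its catch and no longer pulled; the glass cube, fidget toy, tray and clip board are within 30 mm of where they were (value of joint caddy_lid below 0.02 rad and contact force between catch and anything else below 2 N and distance of each of glass_cube, fidget_toy, ceramic_tray, clip_board from where it was at the start of the episode below 0.03 m); the robot touches nothing.
It fails at once if a bystander is pushed more than 30 mm (distance of any of glass_cube, fidget_toy, ceramic_tray, clip_board from where it was at the start of the episode above 0.03 m).
It also fails if it takes over 35 s, if anything falls off the work surface, if the arm or the gripper's body presses on something with over 40 N, if the wrist force passes 120 N, or if a joint passes its speed limit or range.

## Working session

There is one attempt and no reset: what is moved stays moved. The work goes in short steps, Python scripts to look and compute and a tool call to move; the robot and the scene stay as the last step left them, time stands still between calls to the robot, and variables do not carry over. Pictures are saved under pics/ and viewed, about 8 in all and at most 12, crops included, and the job is handed in when it is done.

Besides the shell and the picture viewer there is one more tool, called after "Call:" as a command line: name --pt "numbers of a row" for each row, then --argument value for the rest. carry_out: Moves the arm, as the interface text tells. Its arguments: {"type":"object","properties":{"steps":{"type":"array","items":{"type":"array","items":{"type":"number"}}},"grip_force":{"type":"number"}},"required":["steps"]}

```bash
mkdir -p pics
cat > h.py <<'E'
import numpy as np, cv2
from workcell import env
def ray(c,uv):
    p=cv2.undistortPoints(np.array([[uv]],float),c["K"],np.array(c["dist"],float))[0,0]
    R=np.array(c["R"]);t=np.array(c["t"])
    return -R.T@t, R.T@np.array([p[0],p[1],1.])
def onz(c,uv,z):
    o,d=ray(c,uv); return o+d*(z-o[2])/d[2]
def tri(c1,u1,c2,u2):
    (o1,d1),(o2,d2)=ray(c1,u1),ray(c2,u2); d1/=np.linalg.norm(d1);d2/=np.linalg.norm(d2)
    s=np.linalg.lstsq(np.c_[d1,-d2],o2-o1,rcond=None)[0]
    a,b=o1+s[0]*d1,o2+s[1]*d2
    return (a+b)/2,np.linalg.norm(a-b)
def orange(c):
    h=cv2.cvtColor(c["color"],cv2.COLOR_RGB2HSV)
    m=cv2.inRange(h,(4,150,90),(18,255,255))
    n,l,s,ce=cv2.connectedComponentsWithStats(m)
    return [(s[i].tolist(),ce[i].round(1).tolist()) for i in range(1,n) if s[i,4]>25]
def save(c,f): cv2.imwrite("pics/"+f,cv2.cvtColor(c["color"],cv2.COLOR_RGB2BGR))
E
python3 - <<'E'
from h import *
for n in("scene","top"):
    c=env.read_camera(n); save(c,n+"0.png"); print(n,orange(c)); print((-np.array(c["R"]).T@c["t"]).round(3))
print(env.get_state())
E
```

```text
scene [([202, 273, 13, 13, 120], [207.9, 279.0])]
[ 1.093 -0.487  0.862]
top [([379, 179, 11, 11, 78], [383.9, 183.8])]
[0.374 0.074 1.233]
{'clock': 0.1, 'joint_pos': array([-1.24459790e+00,  3.13909962e-01,  4.51071416e-02,  1.30360206e+00,
       -1.97637346e-05,  1.43121178e+00]), 'qvel': array([-0.00102178, -0.00324799,  0.00347357, -0.00160414,  0.00027161,
        0.00077517]), 'tau': array([ 3.39200516e-03, -4.81725740e+01,  2.99243116e+01,  1.26956697e-02,
       -3.15963439e-05,  1.27390450e-06]), 'tcp_pos': array([ 0.25810408, -0.51334715,  0.2495127 ]), 'orientation': array([-5.05639486e-04,  8.51211364e-01, -5.24822414e-01, -6.25528834e-04]), 'wrist_force': array([ 0.16704589, -0.13076828, -0.12931107]), 'ft_torque': array([-0.05750593,  0.01662169,  0.0559958 ]), 'finger_gap': 0.08537873386253912}
```

View pics/scene0.png

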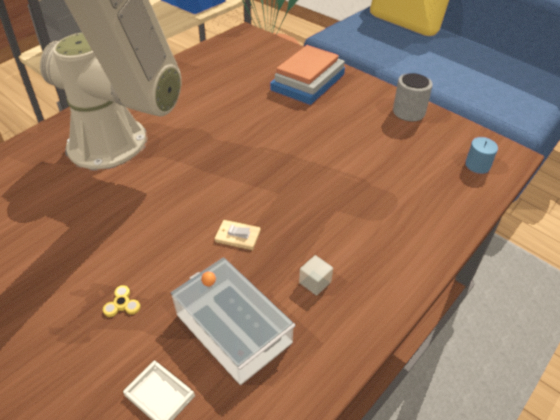

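View pics/top0.png

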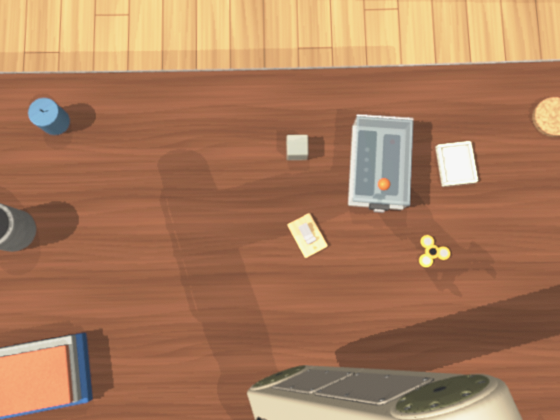

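The scene view shows the caddy with its knob at (208,279), the fidget toy at left, the clip board behind and the tray in front. The top view puts the knob at (384,184), the caddy at x 349-413 and y 115-210, its catch at (379,207) on the robot's side, and the hinge at the far end.

Run:
```python
from h import *
s=env.read_camera("scene");t=env.read_camera("top")
k,e=tri(s,orange(s)[0][1],t,orange(t)[0][1]); print("knob",k.round(4),"gap",e.round(4), "reach",np.hypot(*k[:2]))
for n,uv,z in [("far L",(360,116),.07),("far R",(413,118),.07),("near L",(349,207),.07),("near R",(410,210),.07),("clip",(308,236),.015),("fidget",(432,251),.014),("tray",(458,163),.018),("cube",(297,147),.05),("catch",(379,207),.07)]:
    print(n,onz(t,uv,z).round(3))
for z in(.1,.117): print(z,onz(t,orange(t)[0][1],z).round(4),onz(s,orange(s)[0][1],z).round(4))
c=cv2.resize(s["color"][240:400,150:320],None,fx=4,fy=4,interpolation=cv2.INTER_CUBIC)
c2=cv2.resize(t["color"][105:225,335:425],None,fx=5,fy=5,interpolation=cv2.INTER_CUBIC)
o=np.zeros((600,680+0,3),np.uint8); 
save({"color":cv2.resize(c,(640,600))},"cr.png")
```

```text
knob [ 0.6238 -0.1649  0.0998] gap 0.0007 reach 0.6452542423187139
far L [ 0.795 -0.124  0.07 ]
far R [ 0.786 -0.247  0.07 ]
near L [ 0.578 -0.089  0.07 ]
near R [ 0.568 -0.226  0.07 ]
clip [0.521 0.004 0.015]
fidget [ 0.479 -0.285  0.014]
tray [ 0.689 -0.361  0.018]
cube [0.729 0.025 0.05 ]
catch [ 0.577 -0.157  0.07 ]
0.1 [ 0.624  -0.1645  0.1   ] [ 0.6237 -0.1652  0.1   ]
0.117 [ 0.6203 -0.161   0.117 ] [ 0.6342 -0.1724  0.117 ]
```

View pics/cr.png

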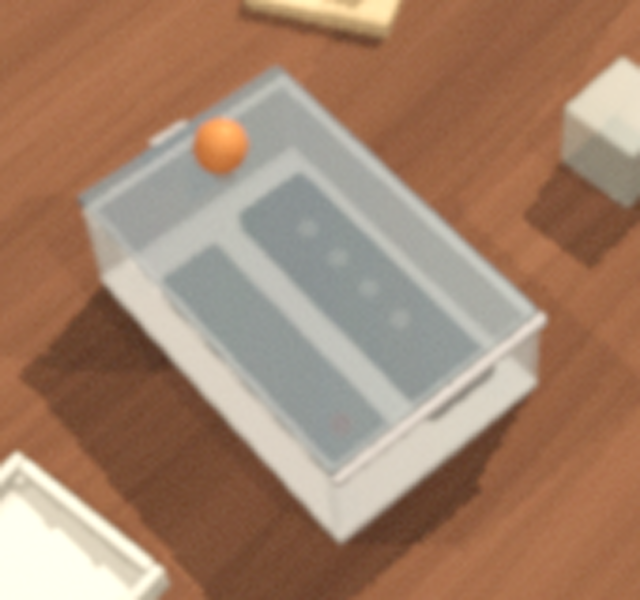

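Call:
carry_out --pt "0.3 -0.0123 -0.0403 0 0 0 0" --pt "0.3 -0.0123 -0.0403 0 0 0 0" --pt "0.3 -0.0123 -0.0403 0 0 0 0" --pt "0.3 -0.0123 -0.0403 0 0 0 0" --pt "0.3 -0.0123 -0.0403 0 0 0 0" --pt "0.3 -0.0123 -0.0403 0 0 0 0" --pt "0.3 -0.0123 -0.0403 0 0 0 0" --pt "0.3 -0.0123 -0.0403 0 0 0 0" --pt "0.3 -0.0123 -0.0403 0 0 0 0" --pt "0.3 -0.0123 -0.0403 0 0 0 0" --pt "0.3 -0.0123 -0.0403 0 0 0 0" --pt "0.3 -0.0123 -0.0403 0 0 0 0" --pt "0.3 0 0 0 0 0 -0.17" --pt "0.3 0 0 0 0 0 -0.17" --pt "0.3 0 0 0 0 0 -0.17" --pt "0.3 0 0 0 0 0 -0.17" --pt "0.3 0 0 0 0 0 -0.17" --pt "0.3 0 0 0 0 0 -0.17" --pt "0.3 0 0 0 0 0 -0.17" --pt "0.3 0 0 0 0 0 -0.17" --grip_force 50

```text
clock: 2.7
tcp_pos: [0.6239, -0.1647, 0.2499]
orientation: [-0.0, 0.992, 0.13, -0.0]
wrist_force: [0.5, -0.3, -0.1]
finger_gap: 0.0556
```

Call:
carry_out --pt "0.3 0 0 0 0 0 -0.17" --pt "0.3 0 0 0 0 0 -0.17" --pt "0.3 0 0 0 0 0 -0.17" --pt "0.3 0 0 0 0 0 -0.17" --pt "0.3 0 0 0 0 0 -0.17" --pt "0.3 0 0 0 0 0 -0.17" --pt "0.3 0 0 0 0 0 -0.17" --pt "0.3 0 0 0 0 0 0" --pt "0.3 0 0 0 0 0 0"

```text
clock: 3.82
tcp_pos: [0.624, -0.1647, 0.2501]
orientation: [-0.0, 0.751, 0.66, -0.0]
wrist_force: [0.2, 0.2, -0.7]
finger_gap: 0.0554
```

```bash
cat > go.py <<'E'
from h import *
from scipy.spatial.transform import Rotation as Ro
s=env.get_state(); q=s["orientation"]; R=Ro.from_quat([q[1],q[2],q[3],q[0]]).as_matrix()
print("R",R.round(3).tolist(),"pos",s["tcp_pos"].round(4),"t",s["clock"],"F",s["wrist_force"].round(2),"gap",s["finger_gap"])
K=np.array([.6238,-.1649,.100])
print("to knob in tool axes",(R.T@(K-s["tcp_pos"])).round(4))
x=np.array([.13,.9915,0]);z=np.array([0,0,-1.]);T=np.c_[x,np.cross(z,x),z]
print("turn",Ro.from_matrix(R.T@T).as_rotvec().round(3))
E
python3 go.py
```

```text
R [[0.128, 0.992, -0.0], [0.992, -0.128, 0.0], [0.0, -0.0, -1.0]] pos [ 0.624  -0.1647  0.2501] t 3.825 F [ 0.16  0.2  -0.66] gap 0.05535140260286061
to knob in tool axes [-2.000e-04 -1.000e-04  1.501e-01]
turn [-0.    -0.     0.002]
```

Call:
carry_out --pt "0.3 0 0 0.03 0 0 0" --pt "0.3 0 0 0.03 0 0 0" --pt "0.3 0 0 0.03 0 0 0" --pt "0.3 0 0 0.02 0 0 0" --pt "0.3 0 0 0.015 0 0 0" --pt "0.3 0 0 0.01 0 0 0" --pt "0.3 0 0 0.008 0 0 0" --pt "0.3 0 0 0.006 0 0 0" --pt "0.3 0 0 0 0 0 0" --pt "0.3 0 0 0 0 0 0"

```text
clock: 5.08
tcp_pos: [0.6244, -0.1648, 0.1018]
orientation: [0.0, 0.75, 0.661, 0.0]
wrist_force: [0.8, -0.3, -0.1]
finger_gap: 0.0555
```

Run:
```python
import go
from h import *
s=env.read_camera("scene");t=env.read_camera("top");print(orange(s),orange(t))
a=cv2.resize(s["color"][190:340,130:290],(560,525),interpolation=cv2.INTER_CUBIC)
save({"color":a},"pre.png")
```

```text
R [[0.126, 0.992, 0.001], [0.992, -0.126, -0.0], [-0.0, 0.001, -1.0]] pos [ 0.6244 -0.1648  0.1018] t 5.075 F [ 0.75 -0.31 -0.08] gap 0.05546857112414157
to knob in tool axes [-0.0001 -0.0005  0.0018]
turn [0.001 0.    0.005]
[([202, 273, 13, 13, 128], [208.0, 278.8])] []
```

View pics/pre.png

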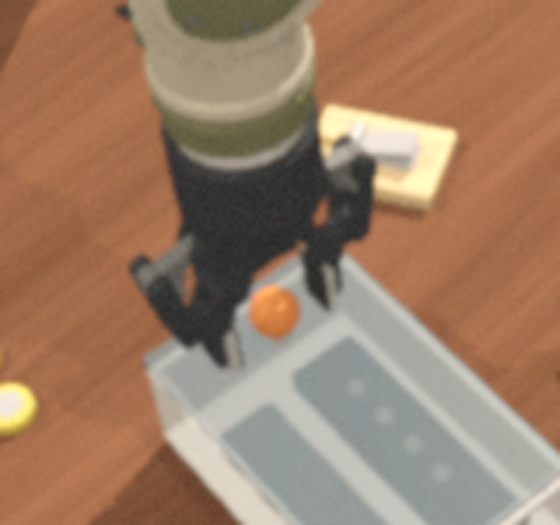

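The crop shows the fingers either side of the orange knob, which is at (273,311) in the crop and hasn't moved (208,279 in the full image). I'll close on it next.

Call:
carry_out --pt "-1 0 0 0.001 0 0 0" --pt "-1 0 0 0 0 0 0" --pt "-1 0 0 0 0 0 0" --pt "-1 0 0 0 0 0 0" --pt "-1 0 0 0 0 0 0" --pt "-1 0 0 0 0 0 0" --grip_force 50

```text
clock: 5.92
tcp_pos: [0.6244, -0.163, 0.1008]
orientation: [-0.001, 0.75, 0.662, 0.001]
wrist_force: [0.3, 4.6, 2.8]
finger_gap: 0.0249
```

Call:
carry_out --pt "-1 0 0 -0.001 0 0 0" --pt "-1 0 0 -0.001 0 0 0" --pt "-1 0 0 -0.001 0 0 0" --pt "-1 0 0 0 0 0 0"

```text
clock: 6.42
tcp_pos: [0.6247, -0.1631, 0.1027]
orientation: [-0.001, 0.75, 0.662, 0.001]
wrist_force: [3.9, 4.2, -3.0]
finger_gap: 0.0256
```

Run:
```python
import go
from h import *
s=env.read_camera("scene");print(orange(s))
```

```text
R [[0.124, 0.992, 0.001], [0.992, -0.124, 0.003], [0.003, 0.001, -1.0]] pos [ 0.6247 -0.1631  0.1027] t 6.425 F [ 3.92  4.18 -3.02] gap 0.025563128946072773
to knob in tool axes [-0.0019 -0.0006  0.0027]
turn [ 0.001 -0.003  0.006]
[([204, 272, 12, 13, 126], [209.4, 277.4])]
```

Call:
carry_out --pt "-1 0 0 -0.001 0 0 0" --pt "-1 0 0 -0.001 0 0 0" --pt "-1 0 0 0 0 0 0"

```text
clock: 6.85
tcp_pos: [0.6247, -0.163, 0.1034]
orientation: [-0.001, 0.75, 0.662, 0.001]
wrist_force: [5.9, 3.1, -10.0]
finger_gap: 0.0252
```

Call:
carry_out --pt "-1 0 0 0 0 0 0" --pt "-1 0 0 0 0 0 0" --pt "-1 0 0 0 0 0 0" --pt "-1 0 0 0 0 0 0" --pt "-1 0 0 0 0 0 0" --pt "-1 0 0 0 0 0 0"

```text
clock: 7.6
tcp_pos: [0.6247, -0.163, 0.1033]
orientation: [-0.001, 0.75, 0.662, 0.001]
wrist_force: [7.3, 4.2, -10.1]
finger_gap: 0.0255
```

Run:
```python
import go
from h import *
s=env.read_camera("scene");print(orange(s)); t=env.read_camera("top");print(orange(t))
print(onz(s,orange(s)[0][1],.102))
a=cv2.resize(s["color"][230:390,150:310],(560,560),interpolation=cv2.INTER_CUBIC)
save({"color":a},"tug.png")
```

```text
R [[0.124, 0.992, 0.0], [0.992, -0.124, 0.004], [0.004, -0.0, -1.0]] pos [ 0.6247 -0.163   0.1033] t 7.6 F [  7.28   4.2  -10.08] gap 0.025487387232015744
to knob in tool axes [-0.002  -0.0007  0.0033]
turn [-0.    -0.004  0.006]
[([204, 272, 12, 13, 123], [209.4, 277.5])]
[]
[ 0.62428571 -0.16165865  0.102     ]
```

View pics/tug.png

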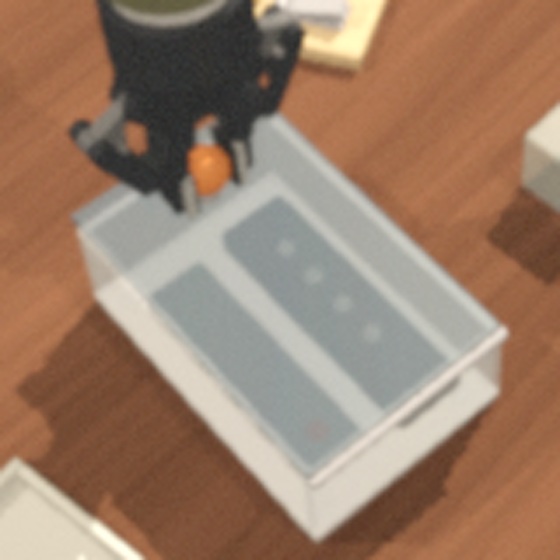

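The pull stayed at about 10 N for 0.75 s. The knob stayed at (209.4,277.5), the same as at 3 N, so the catch holds. In the crop it sits at (208,168) between the pads, with the lid down. Next I'll slacken, open and withdraw.

Call:
carry_out --pt "-1 0 0 0.0015 0 0 0" --pt "-1 0 0 0.0015 0 0 0" --pt "-1 0 0 0.001 0 0 0" --pt "-1 0 0 0 0 0 0" --pt "0.3 0 0 0 0 0 0" --pt "0.3 0 0 0 0 0 0" --pt "0.3 0 0 0 0 0 0" --pt "0.3 0 0 0 0 0 0" --pt "0.3 0 0 -0.005 0 0 0" --pt "0.3 0 0 -0.01 0 0 0" --pt "0.3 0 0 -0.02 0 0 0" --pt "0.3 0 0 -0.03 0 0 0" --pt "0.3 0 0 -0.03 0 0 0" --pt "0.3 0 0 -0.03 0 0 0" --pt "0.3 0 0 -0.03 0 0 0" --pt "0.3 0 0 0 0 0 0"

```text
clock: 9.7
tcp_pos: [0.6255, -0.1653, 0.2603]
orientation: [0.003, 0.75, 0.661, 0.001]
wrist_force: [0.2, 0.8, -0.6]
finger_gap: 0.0555
```

Run:
```python
import go
from h import *
s=env.read_camera("scene");t=env.read_camera("top");print(orange(s),orange(t))
print(onz(s,orange(s)[0][1],.1))
save(s,"end.png")
b=cv2.imread("pics/scene0.png")[...,::-1]
d=cv2.absdiff(b,s["color"]).max(2)
for n,(x,y,w,h) in dict(fidget=(98,280,46,42),tray=(120,360,76,60),clip=(212,218,52,34),cube=(296,254,40,42)).items(): print(n,d[y:y+h,x:x+w].mean().round(2))
```

```text
R [[0.125, 0.992, 0.006], [0.992, -0.125, -0.003], [-0.002, 0.006, -1.0]] pos [ 0.6255 -0.1653  0.2603] t 9.7 F [ 0.24  0.79 -0.62] gap 0.05552068334742118
to knob in tool axes [ 0.0004 -0.0028  0.1602]
turn [0.006 0.002 0.005]
[([202, 274, 13, 12, 105], [207.9, 279.7])] [([379, 179, 11, 11, 97], [383.8, 183.9])]
[ 0.62473525 -0.16617068  0.1       ]
fidget 13.67
tray 9.55
clip 11.65
cube 5.82
```

View pics/end.png

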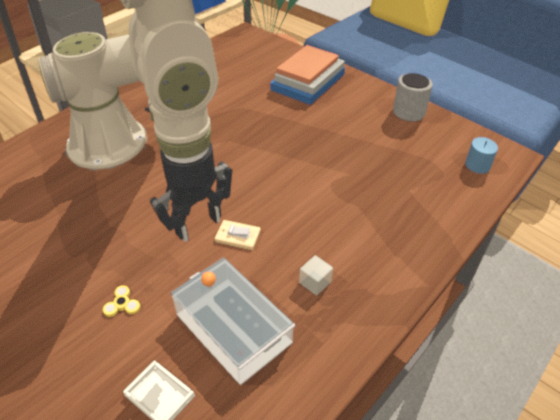

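The end picture shows the knob back at (208,279), the lid shut and the gripper clear. The fidget toy (121,301), tray (159,394), clip board (238,235) and cube (316,275) are where they were.

```bash
python3 -c "
from workcell import env
print(env.hand_in())"
```

```text
the job is handed in; nothing more can be done
None
```

The catch held the tug, so I didn't need to press the lid down. I gripped the orange knob and pulled up, and the wrist force read about 10 N at both ends of a 0.75 s hold. The knob rose about 2 mm, which is the caught lid's play, and didn't move between the 3 N and 10 N pulls. I then slackened off, let go, backed the gripper 16 cm above the knob and handed in at about 10 s on the robot's clock.

**Last checks:**
- **Lid:** the knob is back within 1 pixel of where it started in both cameras, so the lid is shut.
- **Contact:** the wrist force is back to about 1 N, which is its noise level, and the gripper is clear of everything.
- **Bystanders:** all four look unmoved at the same pixel positions. The picture-difference figures were not zero (6–14 grey levels); I put this down to the arm's changed shadow and image noise, and did not measure positions again.
- **Grip:** the fingers closed to 25 mm on the 28 mm ball, so the grip was slightly off centre. It didn't slip, but it added a sideways pull of up to about 8 N during the tug.

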